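# Put the paper tray back into the photo printer

## Task

A stapler is lying in front of the small photo printer's tray bay: move it away and leave it standing on its base on the open desk, at least 20 cm from the bay mouth. Then slide the wider of the two paper trays, back end first, into the bay until its front plate closes flush against the printer's face, and let go. Leave the narrower tray where it is, and do not disturb or knock over the mug, pen pot, earbud case, lip balm or tin.

Things in the scene. Friction and masses are not known exactly. Their poses are not given: they have to be found in the camera images.
- printer: Low white photo printer, fixed, 140 deep (x) x 176 wide x 64 high. Origin: its underside's centre, on the desk; x points from face to back (the way the tray goes in), z up. Face at x = -70 mm. The bay: a hidden tunnel 104 wide, 38 high, 132 deep, open at the face, the desk its floor; over the first 13 mm its side walls flare out to about 120 width. Yaw up to 0.25 rad
- printer_mouth (a point): Centre of the bay's mouth, in the printer's face, 19 mm above the desk; axes as the printer's
- tray_wide_center (a point): Wider grey tray, about 0.16 kg: open box 112 long (x) x 100 wide x 28 high, paper fixed in it, back corners chamfered; x points to the back end, which enters first. Front plate 132 wide, 6 thick, to 47 high, its back face at x = -56 mm. Point: box centre, 14 mm above its underside. Home (plate on the face) it lies 14 mm in front (-x) of the printer's origin, axes parallel
- tray_wide_handle (a point): Middle of the wide tray's handle, an upright fin that juts forward from the front plate's middle: 48 long (x), 10 thick (y), from 10 to 50 mm above the tray's underside. Point: 88 mm in front (-x) of the box centre, 32 mm above the underside; pinch across y. Axes as the tray's
- tray_narrow_center (a point): The narrower paper tray: the same shape, but its box is 72 and its front plate 104 mm wide. Not to be used. Point and axes as for the wide tray
- stapler_center (a point): Stapler with red top on its base, 34 wide (x) x 119 long (y) x 45 high, lying in front of the bay mouth. This point is its centre, 22.5 mm above its underside, z up; grasp it across x (34 mm)
- mug: White dotted mug, 82 x 114 x 91 mm high; origin at its underside's centre. Bystander
- pen_pot: Dark pen pot with pens, 79 x 88 x 147 mm high; origin at its underside's centre. Bystander
- earbud_case: White earbud case lying flat, 47 x 64 x 23 mm high; origin at its underside's centre. Bystander beside the printer's approach
- lip_balm: Lip balm stick standing upright, 17 mm thick, 67 mm high; origin at its underside's centre. Bystander beside the approach
- tin_small: Round tin, 50 mm across, 19 mm high; origin at its underside's centre. Bystander beside the approach
Mind the look-alikes: they are no part of the job. Of the things that look like the part that bears stapler_center, take the one that is nearest to the robot's base at the start.

How it is judged:
By the outcome, as a careful person would: the job done as asked, in the order asked, and still so for the second after the job is handed in, with the robot touching nothing.
It also fails if it takes over 64 s, if anything falls off the work surface, if the arm or the gripper's body presses on something with over 40 N, if the wrist force passes 120 N, or if a joint passes its speed limit or range.

## Robot

A 6-joint arm with a two-finger parallel gripper is mounted at the origin on a cart in front of the work surface, level with it; the furniture and walls round the work are solid. World frame = base frame: x ahead of the robot, y to its left, z up, the work surface at z = 0. Lengths are in mm, angles in rad, forces in N, time in s.
With the tool pointing down it reaches from about 400 to 925 mm from the base axis. Payload 12.5 kg.
Tool frame: the origin (TCP) lies midway between the tips of the shut fingers; the grasp point (between the pads) lies 19 mm behind it; z points along the fingers, y is the line along which they close (so a half turn about z gives the same grasp; the last joint's range is limited). The gripper opens to 95 mm and grips with 3 to 60 N. Pads are 20 mm wide; open, the fingers measure 119 mm over their backs; the gripper's body (75 mm by 180 mm) begins 59 mm behind the grasp point.
Start: joints at [0.999, 0.491, 1.559, -0, 1.092, -0.106], TCP at [280.7, 558.443, 181.561] pointing down, gripper open.
Joint ranges: [-3.1, 3.1], [-0.84, 2.19], [0.05, 2.79], [-1.13, 4.28], [0.06, 2.93], [-2.69, 2.69]. Speed limits (rad/s): [2.22, 2.22, 2.79, 3.14, 3.14, 3.14].

## Interface

Orientations are given as [roll, pitch, yaw] about the fixed x, y, z axes, in that order (R = Rz(yaw) Ry(pitch) Rx(roll)).
In Python, from cell import state, viewer, env, models gives the robot as it stands. The module is installed in compiled form; this text tells all that it offers.
- The arm moves only by the tool arm_command, never from a script. Its argument "rows" is a list of rows, each a list of 2 entries, a list of its own where there are three numbers: the shift along the tool's x, y, z normalised to -1 to 1, where 1 is 0.25 m, then the turn about the tool's z normalised to -1 to 1, where 1 is pi rad. A call has exactly 5 rows; each row shifts and turns the commanded pose from where the row before left it, along the tool's axes as they then stand; what a row does not reach is not made up. A row lasts 1/10 s, in which the tool goes at most 50 mm and 8.59 degrees, less where a joint would pass 70% of its speed; a pose out of reach is approached as far as the arm can. A call with a number of a shift or a turn outside -1 to 1 is refused whole. A call with a gripper value outside its range is refused whole. "claw" is the opening, from 0 (shut) to 1 (fully open), set as the call begins (left out, the last holds). The fingers move at their own pace and stop on an object; the grip force is fixed at half the most. Time passes only in rows, so rows that do not move let the fingers close, or fill a call up. It gives the time, the measured TCP pose, the force, the opening and the grip force at its end, in the units of the state.
- state(): the state, without advancing time (a new reading comes with each control period).
- viewer.read_camera(name): name is "side" or "top"; returns (picture, depth): 480x640x3 uint8, red, green, blue; 480x640 float32, mm along the optical axis (not along the pixel's ray), 0 where there is no reading.
- viewer.get_calibration(name): a dict with "camera_matrix" (3x3 intrinsics, pixels), "dist_coeffs" ([k1, k2, p1, p2, k3] as OpenCV has them; the pictures are not rectified), "world_to_cam" (4x4, takes a point from world to camera coordinates). Camera axes: x right, y up, looking along -z (the intrinsics and any distortion apply to the point x, -y, -z); pixel columns grow to the right and rows downward; lengths in mm; the calibration is good to about 2 mm. A picture is of the moment at which its call begins. get_calibration takes no time and is no camera call.
- env.job_done(): hands the job in; it is judged then, once.
Trained networks look in the newest picture that a camera, given by its name, has taken for a name from the list of things; names that differ only in an ending like _2 or _b are one class to them, and where a whole thing is asked for, a point or a joint stands for the part that bears it (a point fixed in the world has none). Each returns a list of dicts, best first, with "confidence" (0 to 1); they miss things now and then, are a little off and sometimes report something else, mostly with a low value. They report only what shows in the picture. A call takes as long as a camera call. They do not tell look-alikes from the thing itself.
- models.search_frame(camera, label): "position" ([x, y, z] in mm, in world coordinates, good to about 4 mm: the middle of the surface that is visible of it).
- models.mark_of(camera, label): "position" ([x, y, z] in mm, in world coordinates, good to about 4 mm: a listed point, or the origin of a listed thing).
The state is a dict: "t": time; "joints": joint angles; "qvel": joint speeds; "tau": joint torques, N m; "eef_pos": TCP position; "tcp_rot": TCP orientation; "ft_force": force on the tool from outside, world axes, zero at the start; "moment": the same for the moment, N m; "opening": opening from 0.0 (shut) to 1.0 (fully open); "grip_force": force on a finger pad.
Only numpy, scipy, OpenCV 4.12 (cv2) and the standard library are available. Lean on these libraries where they do the work, as an engineer would, in place of code of your own. Each camera call takes 0.05 s, during which the arm holds its last target. There are 200 camera calls.

## Working session

There is one attempt and no reset: what is moved stays moved. The work goes in short steps, Python scripts to look and compute and a tool call to move; the robot and the scene stay as the last step left them, time stands still between calls to the robot, and variables do not carry over. Pictures are saved under pics/ and viewed, at most 10 in all, crops included, and the job is handed in when it is done.

Besides the shell and the picture viewer there is one more tool, called by a JSON object that holds its "name" and its "arguments", one argument or row to a line. arm_command: Moves the arm, as the interface text tells. Scaled input: -1 to 1 covers 0.25 m each way for a shift and pi rad each way for a turn. Its arguments: {"type":"object","properties":{"rows":{"type":"array","items":{"type":"array"}},"claw":{"type":"number"}},"required":["rows"]}

```bash
mkdir -p pics
cat > h.py <<'E'
import numpy as np, cv2
from cell import state, viewer, env, models
def cloud(name, d):
    c=viewer.get_calibration(name); K=np.array(c["camera_matrix"]); D=np.array(c["dist_coeffs"]); T=np.array(c["world_to_cam"])
    v,u=np.mgrid[0:480,0:640]
    p=cv2.undistortPoints(np.stack([u,v],-1).reshape(-1,1,2).astype(float),K,D).reshape(480,640,2)
    P=np.stack([p[...,0]*d,-p[...,1]*d,-d,np.ones_like(d)],-1)
    return (P@np.linalg.inv(T).T)[...,:3]
E
python3 - <<'E'
from h import *
s=state(); print(s)
for n in("side","top"):
    im,d=viewer.read_camera(n); cv2.imwrite(f"pics/{n}0.png",im[...,::-1]); np.savez(f"{n}0.npz",im=im,P=cloud(n,d),d=d)
    for l in ["printer_mouth","printer","tray_wide_center","tray_wide_handle","tray_narrow_center","stapler_center","mug","pen_pot","earbud_case","lip_balm","tin_small"]:
        print(n,l,[(np.round(r["position"]).astype(int).tolist(),round(r["confidence"],2)) for r in models.mark_of(n,l)])
E
```

```text
{'t': 0.0, 'joints': array([ 9.99430097e-01,  4.91565952e-01,  1.55945550e+00,  2.05300481e-05,
        1.09167377e+00, -1.05606431e-01]), 'qvel': array([ 0.00025769,  0.00063986, -0.00163579, -0.00040967, -0.00058911,
        0.0004865 ]), 'tau': array([ 1.15567640e-03, -6.12655449e+01, -2.58188546e+01,  6.92686485e-02,
        4.81588009e-02, -1.36088329e-04]), 'eef_pos': array([280.51706731, 558.20319327, 180.95570719]), 'tcp_rot': array([-3.14049814e+00, -1.34328902e-04,  2.67582331e+00]), 'ft_force': array([-0.27464877, -0.07805444,  0.81050678]), 'moment': array([ 0.01912183,  0.02997205, -0.03713663]), 'grip_force': 0.0, 'opening': 1.0011648622948566}
side printer_mouth []
side printer [([634, -23, 21], 0.73)]
side tray_wide_center [([519, -308, 16], 0.86)]
side tray_wide_handle [([429, -306, 32], 0.97)]
side tray_narrow_center [([528, 355, 14], 0.7)]
side stapler_center [([429, -469, 23], 0.83), ([542, -46, 23], 0.71)]
side mug [([750, -272, 2], 0.71), ([704, -20, -1], 0.45)]
side pen_pot [([749, 260, -1], 0.85)]
side earbud_case [([649, 107, 3], 0.73)]
side lip_balm [([558, -164, 2], 0.53)]
side tin_small [([681, -151, -2], 0.84)]
top printer_mouth [([632, -22, 23], 0.87)]
top printer [([706, -18, 5], 0.59)]
top tray_wide_center [([513, -310, 17], 0.88)]
top tray_wide_handle [([431, -304, 32], 0.84)]
top tray_narrow_center [([527, 352, 17], 0.87)]
top stapler_center [([428, -468, 19], 0.87), ([433, -302, 35], 0.7), ([535, -42, 25], 0.58)]
top mug [([746, -261, -1], 0.74), ([705, -14, 1], 0.48)]
top pen_pot [([643, 105, 4], 0.32)]
top earbud_case [([645, 106, 1], 0.61)]
top lip_balm [([557, -166, 1], 0.5), ([748, 258, -2], 0.29)]
top tin_small [([685, -148, 5], 0.45), ([526, 351, 16], 0.15)]
```

View pics/top0.png

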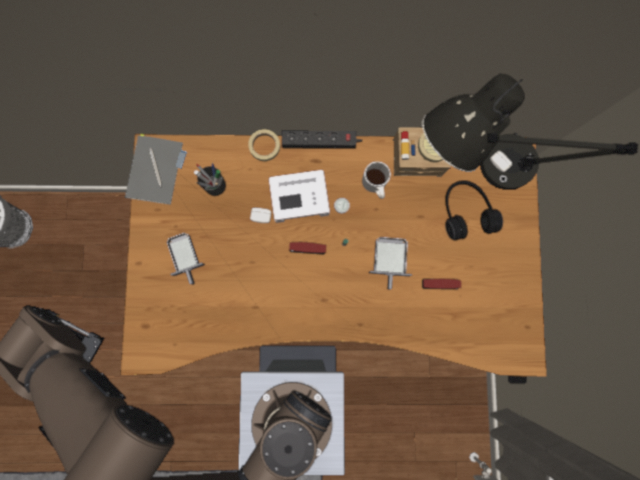

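View pics/side0.png

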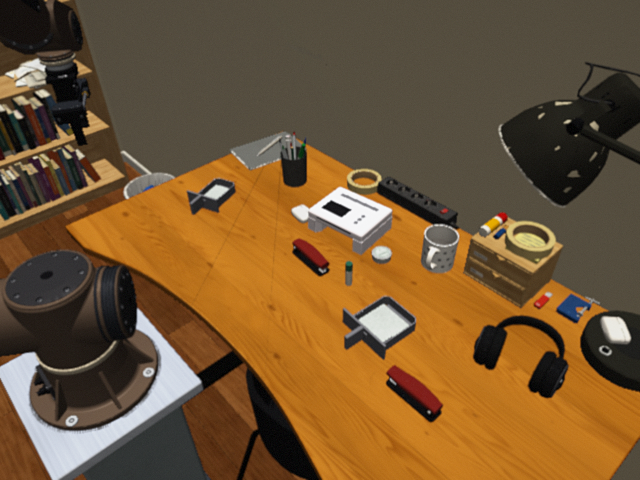

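The top view shows the near stapler at px (308,247) in front of the printer (300,195), the wide tray at (391,257) with its handle at (390,280), and the second stapler, a look-alike, at (441,284). The side view agrees. Next I'll measure yaws and refined poses.

Run:
```python
from h import *
A={n:np.load(n+"0.npz") for n in("side","top")}
def rect(n,c,r,z0,z1,red=None):
    P=A[n]["P"];im=A[n]["im"].astype(int)
    m=(np.hypot(P[...,0]-c[0],P[...,1]-c[1])<r)&(P[...,2]>z0)&(P[...,2]<z1)&(A[n]["d"]>0)
    if red: m&=(im[...,0]>im[...,1]*2)&(im[...,0]>im[...,2]*2)&(im[...,1]<60)
    Q=P[m]; 
    if len(Q)<8: return print(n,"few",len(Q))
    b=cv2.minAreaRect(Q[:,:2].astype(np.float32)); print(n,len(Q),"c",np.round(b[0],1),"size",np.round(b[1],1),"ang",round(np.deg2rad(b[2]),3),"zmax",Q[:,2].max().round(1))
    return Q
for n in A:
    print("stapler");rect(n,(538,-44),80,12,70)
    print("printer");rect(n,(704,-18),125,55,80)
    print("tray wide");rect(n,(515,-309),100,15,40)
    print("plate+handle");rect(n,(440,-306),80,38,60)
    print("handle");rect(n,(428,-305),24,25,60)
    print("desk z", np.median(A[n]["P"][...,2][(abs(A[n]["P"][...,0]-480)<30)&(abs(A[n]["P"][...,1]-60)<60)]))
    for l,c,z in(("tin",(683,-150),10),("balm",(557,-165),15),("ear",(647,106),10),("mug",(748,-265),15)): print(l);rect(n,c,60 if l=="mug" else 42,z,150)
```

```text
stapler
side 520 c [539.3 -45.2] size [121.4  33.2] ang 1.549 zmax 49.1
printer
side 2343 c [701.9 -17.9] size [144.7 179.4] ang 0.154 zmax 71.5
tray wide
side 1007 c [ 495. -311.] size [131.1 159.3] ang 1.481 zmax 39.8
plate+handle
side 392 c [ 435.7 -304.4] size [129.8  55.2] ang 1.473 zmax 55.1
handle
side 212 c [ 430.  -304.1] size [11.9 43.9] ang 1.503 zmax 55.1
desk z 1.258071572203903
tin
side 294 c [ 676.5 -145. ] size [50.2 70.4] ang 0.285 zmax 66.6
balm
side 145 c [ 555.3 -164.1] size [17.9 16.4] ang 0.729 zmax 70.1
ear
side 219 c [642.7 105.9] size [67.6 43.9] ang 1.269 zmax 26.5
mug
side 1396 c [ 757.1 -269.6] size [108.8  79.9] ang 0.807 zmax 95.7
stapler
top 356 c [555.6 -46.2] size [115.2  64.5] ang 1.541 zmax 56.0
printer
top 2400 c [704.4 -17. ] size [142.8 175.8] ang 0.144 zmax 77.7
tray wide
top 462 c [ 495.8 -305.4] size [121.6 156.7] ang 1.517 zmax 39.6
plate+handle
top 145 c [ 436.1 -307.9] size [130.9  51.7] ang 1.5 zmax 59.6
handle
top 64 c [ 431.  -306.3] size [ 9.7 41.3] ang 1.502 zmax 59.6
desk z 0.8482701964833268
tin
top 187 c [ 681.2 -143.3] size [71.1 51.2] ang 1.36 zmax 57.5
balm
top 32 c [ 555.3 -162.7] size [14.9 15.2] ang 0.687 zmax 73.8
ear
top 266 c [646.  107.7] size [63.3 46.7] ang 1.412 zmax 32.4
mug
top 699 c [ 753.7 -261.6] size [ 80.2 104.8] ang 1.333 zmax 102.9
```

{"name": "arm_command", "arguments": {
  "rows": [
    [[0, 0, 0], 0.036],
    [[0, 0, 0], 0.036],
    [[0, 0, 0], 0.036],
    [[0, 0, 0], 0.036],
    [[0, 0, 0], 0.036]
  ],
  "claw": 1
}}

```text
t: 1.7
eef_pos: [280.7, 558.4, 181.5]
tcp_rot: [3.142, -0.0, 2.106]
ft_force: [-0.3, 0.8, -0.1]
opening: 1.001
grip_force: 0.0
```

{"name": "arm_command", "arguments": {
  "rows": [
    [[0, 0, 0], 0.036],
    [[0, 0, 0], 0.036],
    [[0, 0, 0], 0.036],
    [[0, 0, 0], 0.036],
    [[0, 0, 0], 0.036]
  ]
}}

```text
t: 2.2
eef_pos: [280.7, 558.5, 181.6]
tcp_rot: [3.142, -0.0, 1.54]
ft_force: [-0.1, -0.9, -1.0]
opening: 1.0
grip_force: 0.0
```

{"name": "arm_command", "arguments": {
  "rows": [
    [[-0.16, 0.07, 0], 0],
    [[-0.16, 0.07, 0], 0],
    [[-0.16, 0.07, 0], 0],
    [[-0.16, 0.07, 0], 0],
    [[-0.16, 0.07, 0], 0]
  ]
}}

```text
t: 2.7
eef_pos: [363.3, 354.7, 181.7]
tcp_rot: [3.141, -0.0, 1.545]
ft_force: [0.5, 0.2, -0.5]
opening: 0.998
grip_force: 0.0
```

{"name": "arm_command", "arguments": {
  "rows": [
    [[-0.16, 0.07, 0], 0],
    [[-0.16, 0.07, 0], 0],
    [[-0.16, 0.07, 0], 0],
    [[-0.16, 0.07, 0], 0],
    [[-0.16, 0.07, 0], 0]
  ]
}}

```text
t: 3.2
eef_pos: [445.7, 152.4, 181.8]
tcp_rot: [3.141, -0.0, 1.545]
ft_force: [0.0, -0.5, -0.2]
opening: 0.999
grip_force: 0.0
```

{"name": "arm_command", "arguments": {
  "rows": [
    [[-0.156, 0.082, 0], 0],
    [[-0.156, 0.082, 0], 0],
    [[-0.156, 0.082, 0], 0],
    [[-0.156, 0.082, 0], 0],
    [[-0.156, 0.082, 0], 0]
  ]
}}

```text
t: 3.7
eef_pos: [543.2, -45.4, 181.7]
tcp_rot: [3.141, -0.0, 1.545]
ft_force: [0.5, 1.0, 0.2]
opening: 1.001
grip_force: 0.0
```

{"name": "arm_command", "arguments": {
  "rows": [
    [[0, 0, 0], 0],
    [[0, 0, 0.12], 0],
    [[0, 0, 0.12], 0],
    [[0, 0, 0.12], 0],
    [[0, 0, 0], 0]
  ]
}}

```text
t: 4.2
eef_pos: [540.7, -42.8, 88.7]
tcp_rot: [-3.136, -0.001, 1.545]
ft_force: [-0.3, 0.3, -0.2]
opening: 0.998
grip_force: 0.0
```

{"name": "arm_command", "arguments": {
  "rows": [
    [[0, 0, 0.1], 0],
    [[0, 0, 0.1], 0],
    [[0, 0, 0.08], 0],
    [[0, 0, 0.05], 0],
    [[0, 0, 0], 0]
  ]
}}

```text
t: 4.7
eef_pos: [542.5, -43.3, 8.8]
tcp_rot: [-3.14, -0.0, 1.545]
ft_force: [-0.3, -0.0, -0.3]
opening: 1.001
grip_force: 0.0
```

{"name": "arm_command", "arguments": {
  "rows": [
    [[0, 0, 0], 0],
    [[0, 0, 0], 0],
    [[0, 0, 0], 0],
    [[0, 0, 0], 0],
    [[0, 0, 0], 0]
  ],
  "claw": 0
}}

```text
t: 5.2
eef_pos: [542.8, -43.6, 9.4]
tcp_rot: [3.141, -0.0, 1.545]
ft_force: [0.1, -0.9, 0.2]
opening: 0.636
grip_force: 0.0
```

{"name": "arm_command", "arguments": {
  "rows": [
    [[0, 0, 0], 0],
    [[0, 0, 0], 0],
    [[0, 0, 0], 0],
    [[0, 0, 0], 0],
    [[0, 0, 0], 0]
  ]
}}

```text
t: 5.7
eef_pos: [541.6, -43.6, 9.8]
tcp_rot: [-3.14, -0.0, 1.545]
ft_force: [-9.1, 0.5, 27.7]
opening: 0.237
grip_force: 30.0
```

Run:
```python
from h import *
im,d=viewer.read_camera("side"); im=im[190:330,230:400,::-1]; cv2.imwrite("pics/s1.png",cv2.resize(im,None,fx=4,fy=4,interpolation=2))
s=state(); print(s["ft_force"],s["opening"],s["grip_force"],s["eef_pos"],s["moment"])
```

```text
[-8.37628712 -1.12173301 26.47739974] 0.22935887062882226 29.47307168331463 [542.04511514 -43.62942959  10.27122278] [-0.14901216  1.5866262  -0.1481911 ]
```

View pics/s1.png

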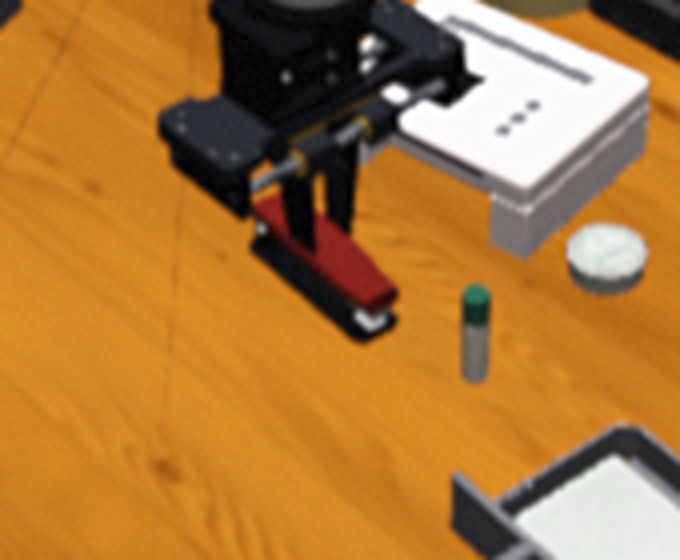

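The crop shows the stapler upright with the fingers at (305,240) pinching its red top. The tips seem to press on the wider base flange, so I'll regrip slightly higher.

{"name": "arm_command", "arguments": {
  "rows": [
    [[0, 0, 0], 0],
    [[0, 0, 0], 0],
    [[0, 0, -0.02], 0],
    [[0, 0, -0.016], 0],
    [[0, 0, 0], 0]
  ],
  "claw": 0.6
}}

```text
t: 6.25
eef_pos: [543.1, -43.6, 18.6]
tcp_rot: [3.141, 0.0, 1.545]
ft_force: [0.1, 1.0, -0.3]
opening: 0.576
grip_force: 0.0
```

{"name": "arm_command", "arguments": {
  "rows": [
    [[0, 0, 0], 0],
    [[0, 0, 0], 0],
    [[0, 0, 0], 0],
    [[0, 0, 0], 0],
    [[0, 0, 0], 0]
  ],
  "claw": 0
}}

```text
t: 6.75
eef_pos: [542.6, -43.5, 18.0]
tcp_rot: [-3.142, -0.0, 1.545]
ft_force: [0.2, 0.6, -0.5]
opening: 0.239
grip_force: 0.0
```

{"name": "arm_command", "arguments": {
  "rows": [
    [[0, 0, 0], 0],
    [[0, 0, 0], 0],
    [[0, 0, 0], 0],
    [[0, 0, 0], 0],
    [[0, 0, 0], 0]
  ]
}}

```text
t: 7.25
eef_pos: [542.6, -43.6, 18.0]
tcp_rot: [3.142, -0.0, 1.545]
ft_force: [-0.5, -0.8, -1.0]
opening: 0.005
grip_force: 0.0
```

Run:
```python
from h import *
im,d=viewer.read_camera("side"); im=im[190:330,230:400,::-1]; cv2.imwrite("pics/s2.png",cv2.resize(im,None,fx=4,fy=4,interpolation=2))
P=cloud("side",d); im2=im
m=(np.hypot(P[...,0]-542,P[...,1]+45)<85)&(P[...,2]>5)&(P[...,2]<60)
rgb=viewer.read_camera("side")[0].astype(int)
red=m&(rgb[...,0]>2*rgb[...,1]); Q=P[red]; print(len(Q),Q.min(0),Q.max(0),cv2.minAreaRect(Q[:,:2].astype(np.float32)))
for y in range(-110,20,10):
    q=Q[abs(Q[:,1]-y)<5]
    if len(q): print(y,len(q),q.min(0).round(),q.max(0).round())
print([(r["position"],r["confidence"]) for r in models.mark_of("side","stapler_center")])
```

```text
447 [ 520.79711253 -104.93633341   16.91889948] [555.54747659  15.32494757  59.44639938] ((539.351806640625, -45.10118865966797), (119.66242980957031, 33.49464416503906), 85.63811492919922)
-100 50 [ 522. -105.   27.] [548. -96.  42.]
-90 39 [523. -95.  29.] [550. -85.  43.]
-80 41 [524. -85.  30.] [552. -75.  46.]
-70 47 [521. -75.  30.] [554. -65.  46.]
-60 48 [524. -65.  29.] [555. -55.  59.]
-50 52 [523. -55.  28.] [556. -45.  59.]
-40 36 [523. -45.  31.] [543. -35.  58.]
-30 36 [524. -35.  32.] [543. -25.  59.]
-20 24 [526. -24.  27.] [547. -15.  48.]
-10 30 [528. -15.  31.] [552.  -5.  47.]
0 23 [530.  -5.  17.] [555.   5.  43.]
10 20 [531.   5.  34.] [553.  13.  41.]
[([540.7, -45.3, 22.4], 0.97), ([429.9, -464.2, 22.9], 0.69)]
```

View pics/s2.png

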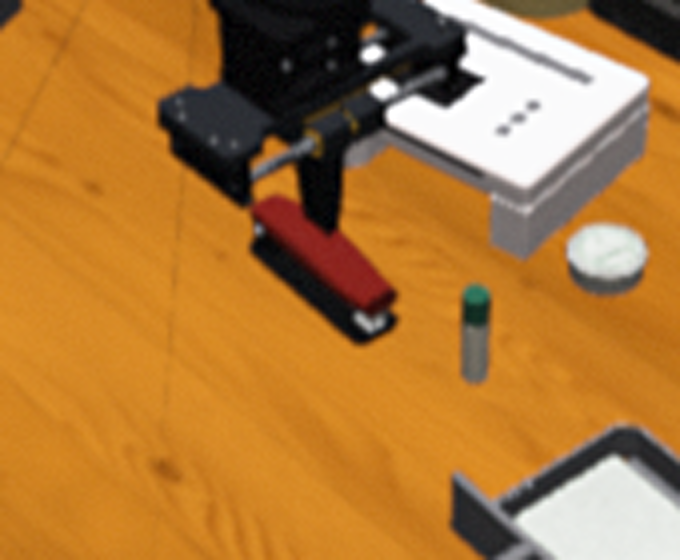

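The second crop shows the shut fingers ending at (325,235), at the stapler's top back edge, and the stapler hasn't moved. I'll check the true fingertip position by depth.

Run:
```python
from h import *
for n in("side","top"):
    im,d=viewer.read_camera(n); P=cloud(n,d); im=im.astype(int)
    if n=="side":
        for v in range(222,262,3): print(v,[(u,P[v,u].round().astype(int).tolist(),im[v,u].tolist()) for u in(306,311,316)])
```

```text
222 [(306, [519, -61, 150], [62, 51, 24]), (311, [527, -69, 150], [38, 40, 50]), (316, [535, -78, 152], [17, 17, 21])]
225 [(306, [515, -66, 147], [115, 115, 122]), (311, [521, -76, 149], [22, 19, 18]), (316, [535, -77, 142], [9, 10, 15])]
228 [(306, [511, -71, 143], [42, 43, 47]), (311, [519, -79, 143], [17, 14, 12]), (316, [630, 33, 16], [77, 71, 72])]
231 [(306, [534, -42, 104], [7, 8, 5]), (311, [538, -55, 109], [11, 10, 9]), (316, [626, 29, 10], [108, 86, 73])]
234 [(306, [533, -42, 95], [4, 4, 8]), (311, [539, -54, 99], [8, 6, 5]), (316, [627, 30, -1], [182, 106, 23])]
237 [(306, [534, -41, 85], [7, 6, 6]), (311, [539, -53, 90], [11, 5, 11]), (316, [618, 19, 0], [183, 109, 23])]
240 [(306, [540, -33, 68], [10, 6, 3]), (311, [536, -56, 84], [9, 10, 10]), (316, [609, 10, 1], [202, 126, 35])]
243 [(306, [539, -34, 59], [48, 15, 14]), (311, [537, -55, 73], [7, 9, 9]), (316, [599, -1, 3], [192, 114, 27])]
246 [(306, [542, -30, 45], [145, 37, 32]), (311, [538, -54, 62], [8, 7, 6]), (316, [590, -11, 4], [213, 132, 32])]
249 [(306, [534, -39, 46], [142, 39, 34]), (311, [544, -46, 44], [120, 31, 29]), (316, [552, -55, 44], [160, 69, 30])]
252 [(306, [528, -45, 43], [135, 35, 28]), (311, [534, -57, 47], [142, 36, 32]), (316, [545, -63, 44], [140, 36, 34])]
255 [(306, [526, -48, 37], [73, 18, 13]), (311, [530, -62, 44], [145, 40, 34]), (316, [538, -71, 45], [141, 35, 30])]
258 [(306, [538, -32, 9], [23, 17, 18]), (311, [527, -64, 37], [114, 27, 21]), (316, [535, -74, 38], [143, 39, 33])]
261 [(306, [531, -41, 9], [18, 17, 19]), (311, [525, -67, 30], [40, 13, 15]), (316, [527, -83, 40], [137, 33, 29])]
```

Run:
```python
from h import *
im,d=viewer.read_camera("side"); P=cloud("side",d); g=im.max(2)
m=(g<60)&(d>0)&(np.hypot(P[...,0]-542,P[...,1]+44)<130)&(P[...,2]>52)
Q=P[m]
for z in range(50,200,10):
    q=Q[abs(Q[:,2]-z-5)<5]
    if len(q): print(z,len(q),q.min(0).round(),q.max(0).round())
print(state()["joints"],state()["eef_pos"])
```

```text
50 25 [ 538. -171.   52.] [638. -34.  59.]
60 33 [ 535. -171.   60.] [665.  -7.  70.]
70 29 [533. -56.  70.] [667. -16.  80.]
80 28 [533. -57.  80.] [548. -37.  90.]
90 34 [531. -56.  90.] [548. -34. 100.]
100 35 [531. -57. 100.] [552. -37. 110.]
110 9 [530. -57. 111.] [549. -45. 118.]
120 1 [529. -56. 121.] [529. -56. 121.]
130 91 [459. -80. 130.] [624. -11. 140.]
140 155 [459. -81. 140.] [623. -13. 150.]
150 156 [453. -81. 150.] [626. -22. 160.]
160 220 [451. -81. 160.] [630. -11. 170.]
170 628 [452. -81. 170.] [632.  -8. 180.]
180 156 [490. -71. 180.] [559. -23. 190.]
190 110 [491. -67. 190.] [560. -23. 200.]
[-2.01470537e-01  6.02507740e-01  1.90759931e+00  1.55299787e-04
  6.31439569e-01 -1.75637657e-01] [542.66542073 -43.54578879  18.0254572 ]
```

{"name": "arm_command", "arguments": {
  "rows": [
    [[0, 0, 0], 0],
    [[0, 0, 0], 0],
    [[0, 0, 0], 0],
    [[0, 0, 0], 0],
    [[0, 0, 0], 0]
  ],
  "claw": 1
}}

```text
t: 8.05
eef_pos: [542.7, -43.5, 18.0]
tcp_rot: [3.142, -0.0, 1.545]
ft_force: [-0.1, 0.1, -0.2]
opening: 0.367
grip_force: 0.0
```

{"name": "arm_command", "arguments": {
  "rows": [
    [[0, 0, 0], 0],
    [[0, 0, 0], 0],
    [[0, 0, 0], 0],
    [[0, 0, 0], 0],
    [[0, 0, 0], 0]
  ]
}}

```text
t: 8.55
eef_pos: [542.6, -43.6, 18.0]
tcp_rot: [3.142, -0.0, 1.545]
ft_force: [0.2, 0.4, -0.6]
opening: 0.79
grip_force: 0.0
```

```bash
cat > tip.py <<'E'
from h import *
im,d=viewer.read_camera("side"); P=cloud("side",d); g=im.max(2); e=state()["eef_pos"]
m=(g<60)&(d>0)&(np.hypot(P[...,0]-e[0],P[...,1]-e[1])<75)&(P[...,2]>4)&(P[...,2]<e[2]+130)
Q=P[m]; print(e)
for z in range(0,int(e[2])+120,8):
    q=Q[abs(Q[:,2]-z-4)<4]; q=q[q[:,0]<e[0]-30]
    if len(q): print(z,len(q),q.min(0).round(),q.max(0).round())
E
python3 tip.py
```

```text
[542.64599338 -43.53846158  18.02923368]
48 8 [501. -54.  53.] [502. -34.  56.]
56 10 [499. -54.  56.] [504. -34.  63.]
64 14 [497. -56.  65.] [506. -37.  72.]
72 15 [496. -56.  73.] [504. -38.  80.]
80 18 [495. -56.  81.] [501. -36.  87.]
88 18 [495. -55.  88.] [502. -38.  96.]
96 14 [493. -55.  96.] [502. -42. 104.]
104 16 [493. -55. 105.] [502. -40. 112.]
112 4 [491. -56. 113.] [494. -48. 120.]
128 3 [482. -75. 134.] [486. -69. 136.]
136 18 [477. -78. 136.] [500. -66. 144.]
```

The fingertips are really at z≈52 while the state reports 18, so the true TCP sits about 34 mm above the reported one. I'll compensate for that and descend step by step.

{"name": "arm_command", "arguments": {
  "rows": [
    [[0, -0.006, 0.05], 0],
    [[0, -0.004, 0.05], 0],
    [[0, 0, 0.04], 0],
    [[0, 0, 0], 0],
    [[0, 0, 0], 0]
  ]
}}

```text
t: 9.1
eef_pos: [540.0, -43.5, -17.5]
tcp_rot: [-3.141, -0.0, 1.545]
ft_force: [0.2, 0.2, 0.4]
opening: 0.999
grip_force: 0.0
```

```bash
python3 tip.py | head -5
```

```text
[540.22265998 -43.48425382 -17.08520454]
16 2 [489. -52.  20.] [491. -39.  23.]
24 8 [485. -52.  24.] [491. -38.  32.]
32 13 [482. -56.  32.] [489. -35.  40.]
40 15 [484. -55.  40.] [488. -35.  48.]
```

{"name": "arm_command", "arguments": {
  "rows": [
    [[0, 0, 0.02], 0],
    [[0, 0, 0.018], 0],
    [[0, 0, 0], 0],
    [[0, 0, 0], 0],
    [[0, 0, 0], 0]
  ]
}}

```text
t: 9.65
eef_pos: [540.2, -43.5, -26.4]
tcp_rot: [3.141, -0.0, 1.545]
ft_force: [-0.4, 0.4, -0.1]
opening: 1.0
grip_force: 0.0
```

{"name": "arm_command", "arguments": {
  "rows": [
    [[0, 0, 0], 0],
    [[0, 0, 0], 0],
    [[0, 0, 0], 0],
    [[0, 0, 0], 0],
    [[0, 0, 0], 0]
  ],
  "claw": 0
}}

```text
t: 10.15
eef_pos: [540.1, -43.5, -26.5]
tcp_rot: [-3.142, -0.0, 1.545]
ft_force: [-0.3, 0.6, -0.3]
opening: 0.639
grip_force: 0.0
```

{"name": "arm_command", "arguments": {
  "rows": [
    [[0, 0, 0], 0],
    [[0, 0, 0], 0],
    [[0, 0, 0], 0],
    [[0, 0, 0], 0],
    [[0, 0, 0], 0]
  ]
}}

```text
t: 10.65
eef_pos: [540.3, -43.5, -26.3]
tcp_rot: [3.141, -0.0, 1.545]
ft_force: [-0.8, 1.0, 4.1]
opening: 0.339
grip_force: 55.9
```

{"name": "arm_command", "arguments": {
  "rows": [
    [[0, 0, -0.04], 0],
    [[0, 0, -0.1], 0],
    [[0, 0, -0.1], 0],
    [[0.15, -0.077, 0], 0],
    [[0.15, -0.077, 0], 0]
  ]
}}

```text
t: 11.15
eef_pos: [503.6, 32.7, 34.6]
tcp_rot: [3.14, 0.0, 1.543]
ft_force: [0.1, 0.1, -1.8]
opening: 0.335
grip_force: 55.2
```

{"name": "arm_command", "arguments": {
  "rows": [
    [[0.15, -0.077, 0], 0],
    [[0.15, -0.077, 0], 0],
    [[0.15, -0.077, 0], 0],
    [[0.15, -0.077, 0], 0],
    [[0, 0, 0], 0]
  ]
}}

```text
t: 11.65
eef_pos: [428.2, 187.6, 34.0]
tcp_rot: [-3.141, -0.0, 1.549]
ft_force: [0.7, 0.1, -2.1]
opening: 0.333
grip_force: 54.6
```

{"name": "arm_command", "arguments": {
  "rows": [
    [[0, 0, 0.1], 0],
    [[0, 0, 0.08], 0],
    [[0, 0, 0.04], 0],
    [[0, 0, 0.01], 0],
    [[0, 0, 0], 0]
  ]
}}

```text
t: 12.15
eef_pos: [430.7, 184.2, -23.8]
tcp_rot: [-3.141, 0.0, 1.544]
ft_force: [0.5, 0.4, -1.5]
opening: 0.331
grip_force: 54.6
```

{"name": "arm_command", "arguments": {
  "rows": [
    [[0, 0, 0.009], 0],
    [[0, 0, 0], 0],
    [[0, 0, 0], 0],
    [[0, 0, 0], 0],
    [[0, 0, 0], 0]
  ]
}}

```text
t: 12.65
eef_pos: [430.6, 184.5, -26.0]
tcp_rot: [3.141, -0.0, 1.545]
ft_force: [0.4, 0.8, -2.1]
opening: 0.334
grip_force: 54.6
```

{"name": "arm_command", "arguments": {
  "rows": [
    [[0, 0, 0], 0],
    [[0, 0, 0], 0],
    [[0, 0, 0], 0],
    [[0, 0, 0], 0],
    [[0, 0, 0], 0]
  ],
  "claw": 0.8
}}

```text
t: 13.15
eef_pos: [430.5, 184.4, -26.2]
tcp_rot: [-3.142, -0.0, 1.545]
ft_force: [0.1, -0.9, -1.2]
opening: 0.701
grip_force: 0.0
```

{"name": "arm_command", "arguments": {
  "rows": [
    [[0, 0, -0.1], 0],
    [[0, 0, -0.18], 0],
    [[0, 0, -0.18], 0],
    [[0, 0, -0.1], 0],
    [[0, 0, 0], 0]
  ]
}}

```text
t: 13.65
eef_pos: [431.9, 184.9, 116.9]
tcp_rot: [3.136, -0.002, 1.545]
ft_force: [0.9, 0.4, -0.5]
opening: 0.799
grip_force: 0.0
```

{"name": "arm_command", "arguments": {
  "rows": [
    [[0, 0, 0], 0.043],
    [[0, 0, 0], 0.043],
    [[0, 0, 0], 0.043],
    [[0, 0, 0], 0.043],
    [[0, 0, 0], 0.043]
  ]
}}

```text
t: 14.15
eef_pos: [430.1, 184.3, 112.8]
tcp_rot: [-3.141, 0.001, 0.864]
ft_force: [-0.2, 0.3, 0.4]
opening: 0.797
grip_force: 0.0
```

{"name": "arm_command", "arguments": {
  "rows": [
    [[0, 0, 0], 0.043],
    [[0, 0, 0], 0.043],
    [[0, 0, 0], 0.043],
    [[0, 0, 0], 0.043],
    [[0, 0, 0], 0.043]
  ]
}}

```text
t: 14.65
eef_pos: [430.1, 184.3, 112.8]
tcp_rot: [3.142, 0.001, 0.188]
ft_force: [0.7, 0.1, 1.1]
opening: 0.801
grip_force: 0.0
```

{"name": "arm_command", "arguments": {
  "rows": [
    [[0, 0, 0], 0.043],
    [[0, 0, 0], 0.043],
    [[0.015, 0.163, 0], 0],
    [[0.015, 0.163, 0], 0],
    [[0.015, 0.163, 0], 0]
  ]
}}

```text
t: 15.15
eef_pos: [431.8, 60.5, 112.9]
tcp_rot: [3.142, 0.001, -0.075]
ft_force: [-0.4, -0.5, -1.4]
opening: 0.799
grip_force: 0.0
```

{"name": "arm_command", "arguments": {
  "rows": [
    [[0.015, 0.163, 0], 0],
    [[0.015, 0.163, 0], 0],
    [[0.015, 0.163, 0], 0],
    [[0.015, 0.163, 0], 0],
    [[0.015, 0.163, 0], 0]
  ]
}}

```text
t: 15.65
eef_pos: [435.0, -144.5, 112.9]
tcp_rot: [-3.141, 0.001, -0.076]
ft_force: [1.0, 1.4, -0.5]
opening: 0.799
grip_force: 0.0
```

{"name": "arm_command", "arguments": {
  "rows": [
    [[0.015, 0.163, 0], 0],
    [[0.015, 0.163, 0], 0],
    [[0.015, 0.163, 0], 0],
    [[0.015, 0.163, 0], 0],
    [[0, 0, 0], 0]
  ]
}}

```text
t: 16.15
eef_pos: [437.9, -310.6, 112.4]
tcp_rot: [3.141, 0.0, -0.08]
ft_force: [-0.4, 0.1, -1.0]
opening: 0.805
grip_force: 0.0
```

Run:
```python
from h import *
im,d=viewer.read_camera("side"); cv2.imwrite("pics/s3.png",im[...,::-1]); print(state()["eef_pos"],state()["tcp_rot"])
```

```text
[ 437.48320102 -308.16239922  112.30470136] [-3.14055925e+00  1.23459049e-03 -7.91236384e-02]
```

View pics/s3.png

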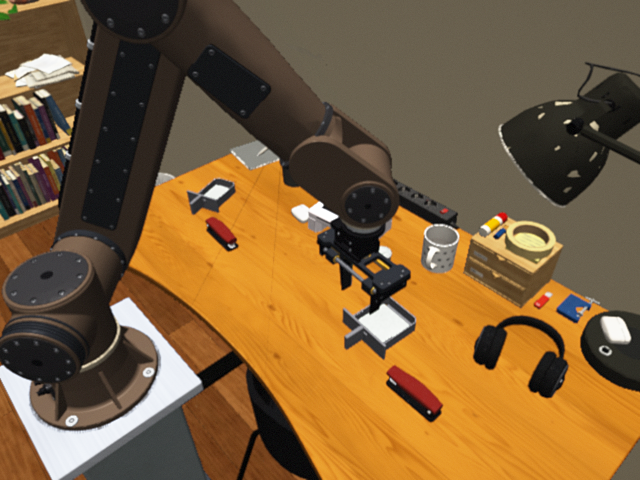

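The stapler stands upright at (222,233), and the gripper hovers over the wide tray's handle near (350,285). Now descending and pinching.

{"name": "arm_command", "arguments": {
  "rows": [
    [[0, 0, 0.15], 0],
    [[0, 0, 0.15], 0],
    [[0, 0, 0.12], 0],
    [[0, 0, 0.07], 0],
    [[0, 0, 0], 0]
  ]
}}

```text
t: 16.7
eef_pos: [436.9, -304.4, -11.3]
tcp_rot: [-3.138, 0.004, -0.076]
ft_force: [-0.7, -0.6, -0.4]
opening: 0.799
grip_force: 0.0
```

{"name": "arm_command", "arguments": {
  "rows": [
    [[0, 0, 0.03], 0],
    [[0, 0, 0.014], 0],
    [[0, 0, 0], 0],
    [[0, 0, 0], 0],
    [[0, 0, 0], 0]
  ]
}}

```text
t: 17.2
eef_pos: [438.4, -306.7, -19.2]
tcp_rot: [3.141, -0.001, -0.076]
ft_force: [0.2, 0.2, 0.8]
opening: 0.801
grip_force: 0.0
```

{"name": "arm_command", "arguments": {
  "rows": [
    [[0, 0, 0], 0],
    [[0, 0, 0], 0],
    [[0, 0, 0], 0],
    [[0, 0, 0], 0],
    [[0, 0, 0], 0]
  ],
  "claw": 0
}}

```text
t: 17.7
eef_pos: [438.2, -306.6, -19.7]
tcp_rot: [-3.142, -0.0, -0.076]
ft_force: [-0.4, 0.9, 0.6]
opening: 0.434
grip_force: 0.0
```

{"name": "arm_command", "arguments": {
  "rows": [
    [[0, 0, 0], 0],
    [[0, 0, 0], 0],
    [[0, 0, 0], 0],
    [[0, 0, 0], 0],
    [[0, 0, 0], 0]
  ]
}}

```text
t: 18.2
eef_pos: [438.1, -306.5, -19.8]
tcp_rot: [-3.141, 0.0, -0.076]
ft_force: [-0.6, 1.5, 0.6]
opening: 0.104
grip_force: 30.0
```

{"name": "arm_command", "arguments": {
  "rows": [
    [[-0.034, 0, 0], -0.005],
    [[-0.034, 0, 0], -0.005],
    [[-0.034, 0, 0], -0.005],
    [[-0.034, 0, 0], -0.005],
    [[-0.034, 0, 0], -0.005]
  ]
}}

```text
t: 18.7
eef_pos: [394.8, -304.6, -19.8]
tcp_rot: [-3.141, 0.0, 0.003]
ft_force: [0.5, -0.4, -0.8]
opening: 0.107
grip_force: 30.0
```

{"name": "arm_command", "arguments": {
  "rows": [
    [[0, -0.08, 0], 0],
    [[0, -0.08, 0], 0],
    [[0, -0.08, 0], 0],
    [[0, 0, 0], 0],
    [[0, 0, 0], 0]
  ]
}}

```text
t: 19.2
eef_pos: [395.6, -244.3, -19.7]
tcp_rot: [-3.141, 0.0, 0.004]
ft_force: [0.4, -1.2, -1.8]
opening: 0.107
grip_force: 30.0
```

```bash
cat > tr.py <<'E'
from h import *
s=state(); e=s["eef_pos"]; print(e,s["tcp_rot"],s["ft_force"],s["grip_force"],s["opening"])
im,d=viewer.read_camera("side")
for l in("tray_wide_center","lip_balm"): print(l,[(r["position"],round(r["confidence"],2)) for r in models.mark_of("side",l)])
P=cloud("side",d); y=s["tcp_rot"][2]; X=np.array([np.cos(y),np.sin(y)]);Y=np.array([-X[1],X[0]])
a=(P[...,:2]-e[:2])@X; b=(P[...,:2]-e[:2])@Y
m=(a>15)&(a<160)&(abs(b)<75)&(P[...,2]>15)&(P[...,2]<42)&(d>0)
r=cv2.minAreaRect(np.stack([a[m],b[m]],1).astype(np.float32)); print("rel",r, "back",a[m].max(), "z of rim",np.percentile(P[...,2][m&(a>110)],[50,95]) )
im=im[...,::-1].copy(); cv2.imwrite("pics/cur.png",cv2.resize(im[170:370,230:460],None,fx=3,fy=3,interpolation=2))
E
python3 tr.py
```

```text
[ 395.63808778 -244.30063029  -19.66007885] [-3.14148375e+00  1.14498225e-05  3.55203540e-03] [ 0.35217018 -1.17209568 -1.83129304] 29.990172386169434 0.10724568449739125
tray_wide_center [([473.9, -242.0, 14.8], 0.77)]
lip_balm [([555.0, -162.1, -0.0], 0.65)]
rel ((87.47745513916016, 4.165885925292969), (156.2474822998047, 127.15467071533203), 5.673775672912598) back 159.17495971310416 z of rim [23.88351125 31.35654398]
```

{"name": "arm_command", "arguments": {
  "rows": [
    [[0, -0.08, 0], 0],
    [[0, -0.08, 0], 0],
    [[0, -0.08, 0], 0],
    [[0, -0.08, 0], 0],
    [[0, 0, 0], 0]
  ]
}}

```text
t: 19.85
eef_pos: [395.1, -163.5, -19.7]
tcp_rot: [-3.141, 0.001, 0.004]
ft_force: [0.1, 0.8, -1.1]
opening: 0.104
grip_force: 30.0
```

{"name": "arm_command", "arguments": {
  "rows": [
    [[0, -0.08, 0], 0],
    [[0, -0.08, 0], 0],
    [[0, -0.08, 0], 0],
    [[0, 0, 0], 0],
    [[0, 0, 0], 0]
  ]
}}

```text
t: 20.35
eef_pos: [395.8, -105.5, -19.8]
tcp_rot: [3.141, -0.001, 0.003]
ft_force: [0.4, -0.4, -1.3]
opening: 0.103
grip_force: 30.0
```

```bash
python3 tr.py
```

```text
[ 395.76850934 -105.49104251  -19.76172724] [ 3.14139341e+00 -5.68446118e-04  2.71038030e-03] [ 0.44768913 -0.36830673 -1.2889592 ] 29.990007877349854 0.10252144267583334
tray_wide_center [([476.8, -103.3, 13.8], 0.86), ([636.5, -28.3, 17.6], 0.59)]
lip_balm [([558.0, -164.0, -1.0], 0.71)]
rel ((88.43253326416016, -7.846416473388672), (118.35846710205078, 144.26568603515625), 88.94536590576172) back 159.53409622096058 z of rim [24.54498939 35.93293344]
```

View pics/cur.png

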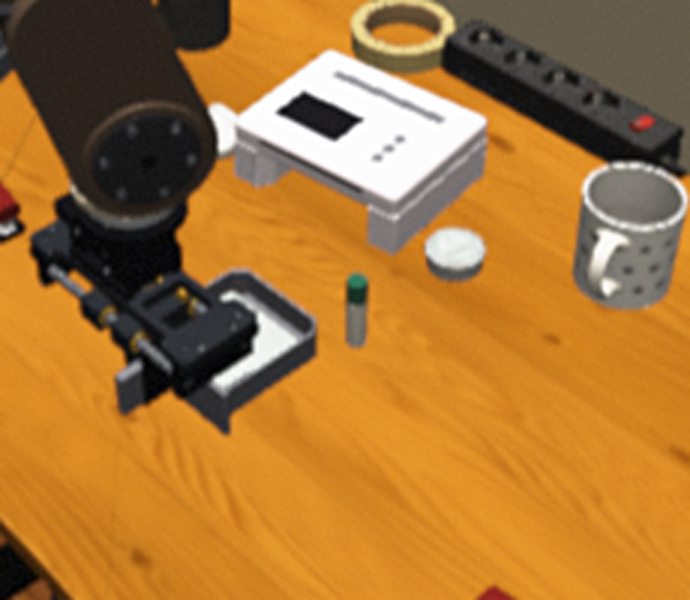

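The crop shows the tray past the lip balm, which still stands at (357,310). The bay opening shows between the printer's legs at (255,165) and (390,225). Moving to pre-insertion.

{"name": "arm_command", "arguments": {
  "rows": [
    [[0.058, -0.042, 0], -0.0092],
    [[0.06, -0.04, 0], -0.0092],
    [[0.061, -0.039, 0], -0.0092],
    [[0.062, -0.037, 0], -0.0092],
    [[0.063, -0.035, 0], -0.0092]
  ]
}}

```text
t: 21.0
eef_pos: [469.0, -52.2, -19.8]
tcp_rot: [-3.142, -0.0, 0.147]
ft_force: [0.0, 0.1, -1.5]
opening: 0.105
grip_force: 30.0
```

{"name": "arm_command", "arguments": {
  "rows": [
    [[0, 0, 0], 0],
    [[0, 0, 0], 0],
    [[0, 0, 0], 0],
    [[0, 0, 0], 0],
    [[0, 0, 0], 0]
  ]
}}

```text
t: 21.5
eef_pos: [467.8, -52.3, -19.7]
tcp_rot: [-3.141, 0.0, 0.146]
ft_force: [0.3, 0.9, -1.2]
opening: 0.104
grip_force: 30.0
```

Run:
```python
from h import *
s=state(); e=s["eef_pos"]; print(e,s["tcp_rot"][2])
for n in("side","top"):
    im,d=viewer.read_camera(n);P=cloud(n,d)
    for l in("tray_wide_center","printer_mouth"): print(n,l,[(r["position"],round(r["confidence"],2)) for r in models.mark_of(n,l)])
    def fit(c,f,z0,z1,bright):
        m=(abs(P[...,0]-c[0])<f)&(abs(P[...,1]-c[1])<f)&(P[...,2]>z0)&(P[...,2]<z1)&(d>0)
        if bright: m&=im.min(2)>150
        r=cv2.minAreaRect(P[m][:,:2].astype(np.float32)); print(m.sum(),np.round(r[0],1),np.round(r[1],1),round(np.deg2rad(r[2]),3))
    if n=="side": fit((703,-17),115,58,75,True)
    m=np.uint8((im.min(2)>120)&(abs(P[...,0]-555)<62)&(abs(P[...,1]+40)<62)&(P[...,2]>5)&(P[...,2]<40))
    Q=P[m>0][:,:2]
    if len(Q)>30: r=cv2.minAreaRect(Q.astype(np.float32)); print("paper",len(Q),r)
    if n=="side":
        cv2.imwrite("pics/cur2.png",cv2.resize(im[150:330,250:420,::-1],None,fx=3,fy=3,interpolation=2))
```

```text
[467.8452389  -52.26403459 -19.72220109] 0.145867774324971
side tray_wide_center []
side printer_mouth [([636.3, -22.5, 19.8], 0.59), ([459.5, -55.1, 29.5], 0.35)]
1914 [704.6 -16.5] [143.6 177. ] 0.135
paper 126 ((549.9152221679688, -49.68160629272461), (98.1802978515625, 86.45706176757812), 17.73185920715332)
top tray_wide_center [([543.8, -38.8, 16.3], 0.81)]
top printer_mouth [([634.6, -26.3, 20.7], 0.65)]
paper 388 ((579.0614624023438, -44.20793533325195), (109.21036529541016, 60.264015197753906), 76.34809875488281)
```

View pics/cur2.png

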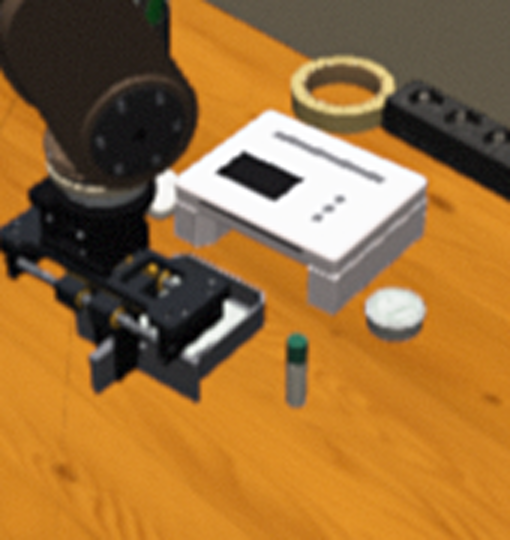

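The tray is lined up ahead of the bay and the lip balm is still standing at (297,370). Inserting in stages with force checks.

{"name": "arm_command", "arguments": {
  "rows": [
    [[0.04, -0.004, 0], 0],
    [[0.04, 0, 0], 0],
    [[0.04, 0, 0], 0],
    [[0.03, 0, 0], 0],
    [[0.02, 0, 0], 0]
  ]
}}

```text
t: 22.3
eef_pos: [510.7, -44.5, -19.8]
tcp_rot: [-3.141, 0.0, 0.147]
ft_force: [-2.9, -0.6, 2.4]
opening: 0.105
grip_force: 30.0
```

{"name": "arm_command", "arguments": {
  "rows": [
    [[0.01, 0, 0], 0],
    [[0.01, 0, 0], 0],
    [[0.01, 0, 0], 0],
    [[0.01, 0, 0], 0],
    [[0.01, 0, 0], 0]
  ]
}}

```text
t: 22.8
eef_pos: [522.7, -42.8, -19.8]
tcp_rot: [-3.142, -0.0, 0.147]
ft_force: [-0.5, 0.2, -1.8]
opening: 0.105
grip_force: 30.0
```

{"name": "arm_command", "arguments": {
  "rows": [
    [[0.03, 0, 0], 0],
    [[0.03, 0, 0], 0],
    [[0.03, 0, 0], 0],
    [[0.03, 0, 0], 0],
    [[0.02, 0, 0], 0]
  ]
}}

```text
t: 23.3
eef_pos: [558.0, -37.6, -19.8]
tcp_rot: [-3.142, -0.0, 0.147]
ft_force: [-2.9, -0.2, 1.6]
opening: 0.105
grip_force: 30.0
```

{"name": "arm_command", "arguments": {
  "rows": [
    [[0.03, 0, 0], 0],
    [[0.03, 0, 0], 0],
    [[0.03, 0, 0], 0],
    [[0.03, 0, 0], 0],
    [[0.01, 0, 0], 0]
  ]
}}

```text
t: 23.8
eef_pos: [590.2, -32.9, -19.8]
tcp_rot: [3.142, -0.001, 0.147]
ft_force: [-2.9, -0.2, 4.2]
opening: 0.105
grip_force: 30.0
```

{"name": "arm_command", "arguments": {
  "rows": [
    [[0.012, 0, 0], 0],
    [[0.012, 0, 0], 0],
    [[0.012, 0, 0], 0],
    [[0.01, 0, 0], 0],
    [[0.008, 0, 0], 0]
  ]
}}

```text
t: 24.3
eef_pos: [602.8, -31.0, -19.8]
tcp_rot: [-3.142, -0.0, 0.147]
ft_force: [-0.9, -1.3, -1.7]
opening: 0.102
grip_force: 30.0
```

{"name": "arm_command", "arguments": {
  "rows": [
    [[0.006, 0, 0], 0],
    [[0.006, 0, 0], 0],
    [[0.004, 0, 0], 0],
    [[0.004, 0, 0], 0],
    [[0, 0, 0], 0]
  ]
}}

```text
t: 24.8
eef_pos: [607.7, -30.3, -19.7]
tcp_rot: [-3.142, -0.0, 0.147]
ft_force: [0.7, -0.2, -2.0]
opening: 0.105
grip_force: 30.0
```

{"name": "arm_command", "arguments": {
  "rows": [
    [[0.004, 0, 0], 0],
    [[0.004, 0, 0], 0],
    [[0.004, 0, 0], 0],
    [[0, 0, 0], 0],
    [[0, 0, 0], 0]
  ]
}}

```text
t: 25.3
eef_pos: [610.6, -29.8, -19.7]
tcp_rot: [-3.142, -0.0, 0.147]
ft_force: [1.0, 1.3, -1.5]
opening: 0.105
grip_force: 30.0
```

{"name": "arm_command", "arguments": {
  "rows": [
    [[0.004, 0, 0], 0],
    [[0.004, 0, 0], 0],
    [[0.004, 0, 0], 0],
    [[0, 0, 0], 0],
    [[0, 0, 0], 0]
  ]
}}

```text
t: 25.8
eef_pos: [611.7, -29.6, -19.8]
tcp_rot: [-3.141, 0.004, 0.147]
ft_force: [-9.1, -2.4, 4.3]
opening: 0.104
grip_force: 30.0
```

{"name": "arm_command", "arguments": {
  "rows": [
    [[0.004, 0, 0], 0],
    [[0.004, 0, 0], 0],
    [[0, 0, 0], 0],
    [[0, 0, 0], 0],
    [[0, 0, 0], 0]
  ]
}}

```text
t: 26.3
eef_pos: [612.0, -29.5, -19.8]
tcp_rot: [-3.14, 0.007, 0.147]
ft_force: [-17.0, -5.5, 9.2]
opening: 0.103
grip_force: 30.0
```

Run:
```python
from h import *
s=state(); print(s["eef_pos"],s["ft_force"],s["tcp_rot"])
for n in("side","top"):
    im,d=viewer.read_camera(n)
    print(n,[(r["position"],round(r["confidence"],2)) for l in("tray_wide_handle","printer_mouth") for r in models.mark_of(n,l)])
    if n=="side": cv2.imwrite("pics/cur3.png",cv2.resize(im[180:300,260:410,::-1],None,fx=4,fy=4,interpolation=2))
```

```text
[611.99671597 -29.46931567 -19.8185201 ] [-16.99859115  -5.45311425   9.16694601] [-3.14045086  0.00715669  0.14737884]
side [([604.7, -33.9, 31.3], 0.84), ([636.1, -27.0, 21.1], 0.89)]
top [([644.8, 105.4, 5.0], 0.57)]
```

View pics/cur3.png

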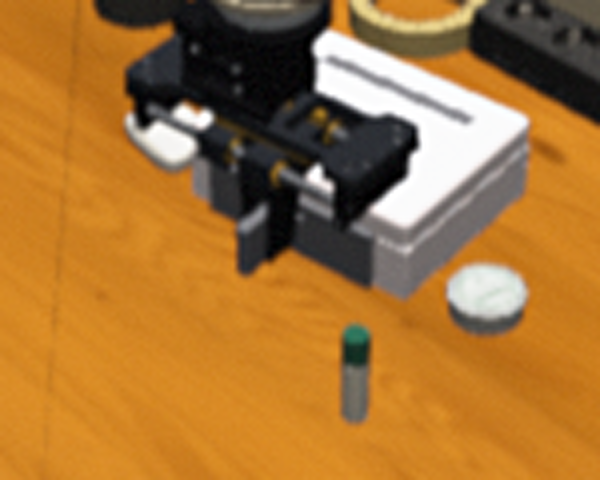

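The front plate sits on the printer's face, with its dark edge meeting the face at (375,265), and the bystanders are upright. I'll relax the push, release and lift.

{"name": "arm_command", "arguments": {
  "rows": [
    [[-0.006, 0, 0], 0],
    [[-0.005, 0, 0], 0],
    [[0, 0, 0], 0],
    [[0, 0, 0], 0],
    [[0, 0, 0], 0]
  ]
}}

```text
t: 27.1
eef_pos: [612.1, -29.5, -19.9]
tcp_rot: [-3.141, 0.002, 0.147]
ft_force: [-4.7, -1.5, 0.6]
opening: 0.101
grip_force: 30.0
```

{"name": "arm_command", "arguments": {
  "rows": [
    [[0, 0, 0], 0],
    [[0, 0, 0], 0],
    [[0, 0, 0], 0],
    [[0, 0, 0], 0],
    [[0, 0, 0], 0]
  ],
  "claw": 0.5
}}

```text
t: 27.6
eef_pos: [613.0, -29.5, -19.6]
tcp_rot: [3.142, -0.0, 0.147]
ft_force: [0.3, 0.4, 0.3]
opening: 0.461
grip_force: 0.0
```

{"name": "arm_command", "arguments": {
  "rows": [
    [[0, 0, -0.06], 0],
    [[0, 0, -0.12], 0],
    [[0, 0, -0.18], 0],
    [[0, 0, -0.18], 0],
    [[0, 0, -0.06], 0]
  ]
}}

```text
t: 28.1
eef_pos: [614.4, -29.7, 136.1]
tcp_rot: [3.14, -0.007, 0.147]
ft_force: [0.1, 0.3, -1.5]
opening: 0.499
grip_force: 0.0
```

{"name": "arm_command", "arguments": {
  "rows": [
    [[-0.15, 0, 0], 0],
    [[-0.15, 0, 0], 0],
    [[-0.15, 0, 0], 0],
    [[-0.1, 0, 0], 0],
    [[0, 0, 0], 0]
  ]
}}

```text
t: 28.6
eef_pos: [474.4, -49.7, 131.5]
tcp_rot: [-3.142, 0.0, 0.146]
ft_force: [0.3, 0.1, 0.1]
opening: 0.502
grip_force: 0.0
```

Run:
```python
from h import *
for n in("side","top"):
    im,d=viewer.read_camera(n); P=cloud(n,d)
    print(n,[(l,r["position"],round(r["confidence"],2)) for l in("tray_wide_handle","tray_wide_center","printer_mouth","stapler_center") for r in models.mark_of(n,l)])
    if n=="side": cv2.imwrite("pics/cur4.png",cv2.resize(im[160:320,180:400,::-1],None,fx=3.6,fy=3.6,interpolation=2))
```

```text
side [('tray_wide_handle', [602.2, -34.3, 32.1], 0.72), ('tray_wide_center', [605.8, -34.3, 31.1], 0.42), ('printer_mouth', [633.9, -23.8, 18.7], 0.58), ('stapler_center', [433.0, 185.2, 24.6], 0.88), ('stapler_center', [425.3, -466.7, 22.1], 0.62)]
top [('tray_wide_handle', [604.7, -26.9, 32.5], 0.79), ('printer_mouth', [631.3, -23.5, 22.1], 0.96), ('stapler_center', [429.9, 190.3, 24.3], 0.92), ('stapler_center', [426.8, -470.6, 19.0], 0.86)]
```

View pics/cur4.png

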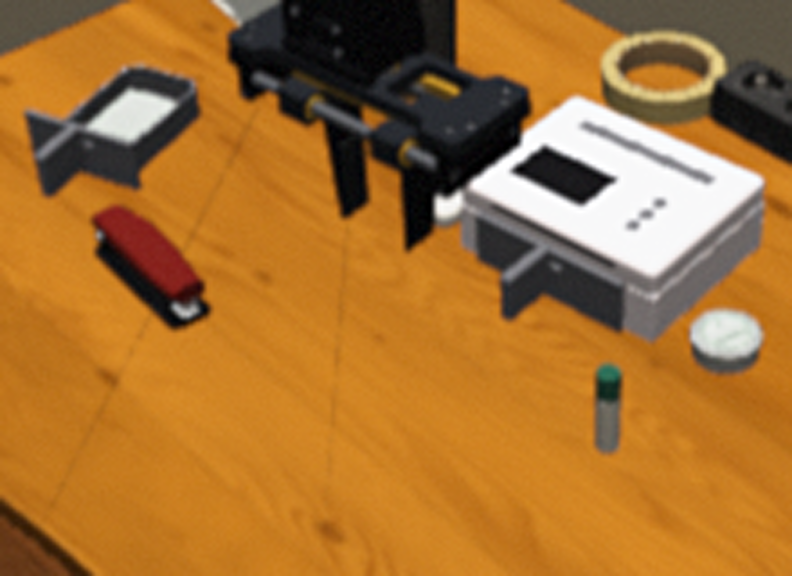

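The plate is closed on the printer's face at (550,260). The stapler stands at (150,265), the narrow tray is still at (115,130), and the bystanders are in place. Handing in.

```bash
python3 -c "
from h import *
print(env.job_done())"
```

```text
the job is handed in; nothing more can be done
None
```

I handed the job in at about 29 s. The stapler stands on its base on the open desk, about 29 cm from the bay mouth. The wide tray is fully in, its plate closed on the printer's face, and released. In the last camera picture the narrow tray, lip balm and tin were undisturbed; the mug, pen pot and most of the earbud case were outside or hidden in that view, but the arm never went near them.

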